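Dock the varnish scraper in the blade cleaner and switch it on

TASK

Take the orange-handled scraper from its drip rest and lower it, not drop it, blade first into the slot of the blue blade cleaner until it is fully home with its handle flush on the cleaner's top. Then turn the red isolator handle clockwise from off fully to on, up to its stop, so that the cleaner starts. Do not disturb the two turned wooden cups and the varnish tin.

Things in the scene. Friction and masses are not known exactly. Their poses are not given: they have to be found in the camera images.
- scraper: Loose scraper, about 0.28 kg, upright, blade down in the drip rest. Steel blade 100 mm long (x), 4 mm thick (y), from the origin up to the handle's underside at z = 70 mm. Orange bar handle 110 (x) x 28 (y) x 32 mm high, z = 70 to 102 mm. Origin: middle of the blade's lower edge; z up. Same either way round (half turn about z).
- rest: Fixed wooden drip rest, 150 (x) x 100 mm (y): base board and, on dowels, two plywood rails along x with a 12 mm gap between them, rail tops 90 mm above the table. The blade hangs in the gap, the handle's underside lies on the rails. Origin: centre of the underside, on the table.
- cleaner: Fixed blue steel box 160 (x) x 100 (y) x 95 mm high, dark top. Slot along its x through the top's centre: 110 mm long, 8 mm wide, 80 mm deep, mouth flared to about 16 mm wide over the top 12 mm. Origin: centre of the underside, on the table; z up. Scraper home = handle flush on the top, scraper's origin 25 mm above the cleaner's origin; either way round is right.
- slot (a point): Centre of the cleaner's slot mouth, level with its top (95 mm above the table); x along the slot, z up.
- isolator_box: Fixed grey isolator box 110 by 110 by 60 mm high with a yellow plate on top; a red dot marks off (towards its +x from the centre) and a green dot marks on. Origin: centre of the underside, on the table.
- handle (a point): Grip point of the red isolator bar handle, on its vertical turning axis, at the bar's half height, 96 mm above the table. Bar 76 mm long, 18 wide, 36 high (78 to 114 mm above the table), white mark on its top at the pointer end, on a black disc of 28 mm radius. Its x runs along the bar towards the white mark and turns with it.
- isolator (a joint): Handle angle: 0 = off (bar along the box's x, pointer at the red dot), 1.3 rad = on (pointer at the green dot), stops at both ends. Grows clockwise seen from above. It turns stiffly (about 0.12 N m friction) and stays where it is left. At the start it is within 0.1 rad of off.
- cup_a: Loose turned wooden cup, reddish brown, 62 mm diameter, 88 mm high, 0.16 kg; bystander. Origin: centre of its underside.
- cup_b: A second, like cup, 62 mm diameter, 88 mm high, 0.16 kg; bystander. Origin: centre of its underside.
- tin: Loose steel varnish tin with a wine-red label, 84 mm diameter, 120 mm high, 0.7 kg; bystander. Origin: centre of its underside.
Not all that is in view belongs to the job. What is meant by the scraper is not turquoise, and is the larger of those in its own colour.

How it is judged:
On the way, in this order (a step that is already met when the one before it is completed fails the run):
1. the scraper is fully home in the cleaner's slot (horizontal distance between scraper and cleaner below 0.009 m and z of scraper in the frame of cleaner below 0.0285 m and angle between the z axis of scraper and the z axis of cleaner, either way round below 0.06 rad and value of joint isolator below 0.3 rad), for 0.2 s.
2. with the scraper home, the isolator handle is turned on (horizontal distance between scraper and cleaner below 0.009 m and z of scraper in the frame of cleaner below 0.0285 m and angle between the z axis of scraper and the z axis of cleaner, either way round below 0.06 rad and value of joint isolator above 1.2 rad), for 0.2 s.
At the end, for the whole second after the job is handed in: The scraper is at rest fully home in the cleaner's slot (its origin within 9 mm of the cleaner's centre in plan and at most 3.5 mm above the home height, upright within 0.06 rad), the isolator stands at on (more than 1.2 of 1.3 rad), and cups and tin stand upright within 30 mm of where they were (all of step 2 and linear speed of scraper below 0.02 m/s and distance of each of cup_a, cup_b, tin from where it was at the start of the episode below 0.03 m and angle between each of cup_a, cup_b, tin's own z axis and vertical below 0.3 rad); the robot touches nothing.
It fails at once if the scraper is dropped into the cleaner: falling faster than 0.4 m/s at the slot with no finger on it (horizontal distance between scraper and cleaner below 0.06 m and linear speed of scraper above 0.4 m/s and contact force between scraper and the fingers below 0.05 N).
It fails at once if a cup or the tin is shifted more than 30 mm or tipped over 0.3 rad (distance of any of cup_a, cup_b, tin from where it was at the start of the episode above 0.03 m or angle between any of cup_a, cup_b, tin's own z axis and vertical above 0.3 rad).
It also fails if it takes over 61 s, if anything falls off the work surface, if the arm or the gripper's body presses on something with over 40 N, if the wrist force passes 120 N, or if a joint passes its speed limit or range.

ROBOT

A 7-joint arm with a two-finger parallel gripper is mounted at the origin on the work surface. World frame = base frame: x ahead of the robot, y to its left, z up, the work surface at z = 0. Lengths are in m, angles in rad, forces in N, time in s.
With the tool pointing down it reaches from about 0.425 to 0.875 m from the base axis. Payload 8.4 kg.
Tool frame: the origin (TCP) lies midway between the tips of the shut fingers; the grasp point (between the pads) lies 19 mm behind it (r.hold_point_z is the distance from the TCP to the grasp point, in m); z points along the fingers, y is the line along which they close (so a half turn about z gives the same grasp; the last joint's range is limited). The gripper opens to 87 mm and grips with 3 to 60 N. Pads are 19 mm wide; open, the fingers measure 117 mm over their backs; the gripper's body (75 mm by 190 mm) begins 51 mm behind the grasp point.
Start: joints at [-1.347, 0.333, 0.04, 1.465, -0.013, 1.343, -0.059], TCP at [0.206, 0.616, 0.223] pointing down, gripper open.
Joint ranges: [-2.58, 2.58], [-0.38, 2.09], [-1.3, 1.39], [0.25, 2.4], [-1.5, 4.64], [0.08, 2.09], [-2.65, 2.65]. Speed limits (rad/s): [2.22, 2.22, 2.79, 2.79, 3.14, 3.14, 3.14].

INTERFACE

Orientations are given as a 3x3 rotation matrix whose columns are the frame's x, y, z axes.
In Python, from cell import monitor, capture, workorder, search_frame, trace, pinpoint, r gives the robot as it stands.
- The arm moves only by the tool send_rows, never from a script. Its argument "targets" is a list of rows, each an object with "xyz": the shift along the world's x, y, z in m, a list of three; "delta_rot": the turn, a rotation vector about the world's x, y, z in degrees, a list of three; "grip": the finger opening in m, from 0 to 0.087. In form: [{"xyz": [tx, ty, tz], "delta_rot": [wx, wy, wz], "grip": grip}, ...]. A call has 1 to 5 rows; each row is the pose to reach, as a shift and turn from the pose commanded when the call began; what a row does not reach only later rows make up. A row lasts 1/12 s, in which the tool goes at most 41.7 mm and 7.16 degrees, less where a joint would pass 70% of its speed; a pose out of reach is approached as far as the arm can. A call with a gripper value outside its range is refused whole. The fingers move at their own pace and stop on an object; "squeeze" is the grip in N (left out, the last holds). Time passes only in rows, so rows that repeat a pose let the fingers close. It gives the time, the measured TCP pose, the force, the opening and the grip force at its end, in the units of the state.
- monitor.sense(): the state, without advancing time (a new reading comes with each control period).
- capture(name): name is "scene" or "top" or "wrist"; returns a dict with "color" (400x640x3 uint8, red, green, blue), "fx", "fy", "cx", "cy" (pixels), "k1" (the pictures are not rectified: a ray, as slopes to the right and down, at radius r is drawn at 1 + k1 r^2 times it, then the intrinsics apply), "pose" (4x4, takes a point from camera to world coordinates). Camera axes: x right, y down, z forward; pixel columns grow to the right and rows downward; lengths in m; the calibration is good to about 2 mm. A picture is of the moment at which its call begins. There is no depth.
- workorder.finish_job(): hands the job in; it is judged then, once.
Trained networks look in a picture, given as the dict that the camera call returned (one of the last four; its "shot" number tells which), for a name from the list of things; names that differ only in an ending like _2 or _b are one class to them, and where a whole thing is asked for, a point or a joint stands for the part that bears it (a point fixed in the world has none). Each returns a list of dicts, best first, with "p" (0 to 1); they miss things now and then, are a little off and sometimes report something else, mostly with a low value. They report only what shows in the picture. A call takes as long as a camera call. They do not tell look-alikes from the thing itself.
- search_frame(picture, target): "rect" ([left, top, right, bottom] as shares, 0 to 1, of the picture: columns of its width, rows of its height, round what is visible of it).
- trace(picture, target): "mask" (400x640 bool, what is visible of it) and "rect" ([left, top, right, bottom] as shares, 0 to 1, of the picture: columns of its width, rows of its height, round what is visible of it).
- pinpoint(picture, target): "location" ([column, row] as shares, 0 to 1, of the picture: columns of its width, rows of its height: a listed point, or the origin of a listed thing).
The state is a dict: "time_s": time; "q": joint angles; "joint_velocities": joint speeds; "joint_efforts": joint torques, N m; "eef_pos": TCP position; "tcp_rot": TCP orientation; "contact_force": force on the tool from outside, world axes, zero at the start; "wrist_torque": the same for the moment, N m; "grip_width": finger opening in m; "finger_force": force on a finger pad.
Only numpy, scipy, OpenCV 4.12 (cv2) and the standard library are available. Lean on these libraries where they do the work, as an engineer would, in place of code of your own. Each camera call takes 0.05 s, during which the arm holds its last target. There are 200 camera calls.

## Working session

There is one attempt and no reset: what is moved stays moved. The work goes in short steps, Python scripts to look and compute and a tool call to move; the robot and the scene stay as the last step left them, time stands still between calls to the robot, and variables do not carry over. Pictures are saved under pics/ and viewed, at most 10 in all, crops included, and the job is handed in when it is done.

Besides the shell and the picture viewer there is one more tool, called after "Request:" as name([rows], argument=value, ...), one row to a line, values as JSON. send_rows: Moves the arm, as the interface text tells. Its arguments: {"type":"object","properties":{"targets":{"type":"array"},"squeeze":{"type":"number"}},"required":["targets"]}

```bash
mkdir -p pics; cat > h.py <<'E'
import numpy as np, cv2
from cell import monitor, capture, workorder, search_frame, trace, pinpoint, r
def save(n,im,s=1): cv2.imwrite(f'pics/{n}.png',cv2.resize(im[...,::-1],None,fx=s,fy=s,interpolation=cv2.INTER_CUBIC))
def ray(p,uv):
    uv=np.asarray(uv,float).reshape(-1,2)
    K=np.array([[p['fx'],0,p['cx']],[0,p['fy'],p['cy']],[0,0,1]]);D=np.array([p['k1'],0,0,0,0.])
    n=cv2.undistortPoints(uv.reshape(-1,1,2),K,D).reshape(-1,2)
    T=np.array(p['pose']);return T[:3,3],np.c_[n,np.ones(len(n))]@T[:3,:3].T
def onz(p,uv,z):
    o,d=ray(p,uv);return o+d*((z-o[2])/d[:,2])[:,None]
def proj(p,X):
    T=np.array(p['pose']);c=(np.asarray(X,float).reshape(-1,3)-T[:3,3])@T[:3,:3]
    n=c[:,:2]/c[:,2:];n=n*(1+p['k1']*(n**2).sum(1))[:,None];return n*[p['fx'],p['fy']]+[p['cx'],p['cy']]
E
python3 - <<'E'
from h import *
s=monitor.sense();print(s['time_s'],s['eef_pos'],s['tcp_rot'],s['q'])
for c in('top','scene'):
    p=capture(c);save(c,p['color'],1.25);print(c,p['pose'][:3,3] if hasattr(p['pose'],'shape') else p['pose'])
    for n in('scraper','rest','cleaner','isolator_box','cup_a','tin'):
        print(n,[(round(d['p'],2),np.round(np.array(d['rect'])*[640,400,640,400]).astype(int).tolist()) for d in search_frame(p,n)[:4]])
    for n in('scraper','slot','handle','cleaner','rest','isolator_box'):
        print('pt',n,[(round(d['p'],2),np.round(np.array(d['location'])*[640,400],1).tolist()) for d in pinpoint(p,n)[:4]])
E
```

```text
0.0 [0.20608884 0.61597358 0.22168292] [[-9.48327395e-01  3.17293229e-01 -3.97808005e-04]
 [ 3.17293462e-01  9.48326184e-01 -1.51903010e-03]
 [-1.04726219e-04 -1.56675974e-03 -9.99998767e-01]] [-1.34716817  0.33387172  0.03986607  1.46627447 -0.01339832  1.34328258
 -0.05853645]
top [ 0.46884327 -0.08882475  1.42945064]
scraper [(0.86, [171, 208, 185, 248]), (0.8, [181, 151, 215, 190]), (0.58, [211, 225, 241, 236])]
rest [(0.57, [164, 204, 206, 262])]
cleaner [(0.89, [355, 203, 406, 269])]
isolator_box [(0.67, [268, 198, 314, 247])]
cup_a [(0.87, [434, 214, 459, 235]), (0.67, [345, 143, 364, 168])]
tin [(0.73, [241, 128, 275, 167])]
pt scraper [(0.91, [188.9, 230.1]), (0.89, [202.7, 176.0]), (0.59, [231.0, 230.6]), (0.31, [377.5, 233.3])]
pt slot [(0.59, [383.1, 235.9]), (0.41, [289.6, 220.5])]
pt handle [(0.94, [288.5, 221.1]), (0.67, [354.8, 156.0])]
pt cleaner [(0.63, [377.6, 232.4])]
pt rest [(0.62, [186.0, 232.1])]
pt isolator_box [(0.84, [288.6, 221.7])]
scene [ 1.40388738 -0.30073924  0.65214666]
scraper [(0.95, [383, 180, 408, 202]), (0.73, [430, 153, 452, 190]), (0.61, [432, 193, 477, 240]), (0.49, [230, 174, 283, 240])]
rest [(0.8, [411, 158, 457, 210]), (0.59, [232, 175, 282, 242])]
cleaner [(0.89, [229, 175, 283, 239]), (0.5, [335, 177, 354, 202])]
isolator_box []
cup_a [(0.86, [281, 236, 305, 278]), (0.85, [171, 206, 197, 240])]
tin [(0.82, [385, 208, 428, 265]), (0.62, [336, 175, 354, 200])]
pt scraper [(0.73, [432.1, 186.6]), (0.68, [395.9, 199.2]), (0.67, [447.3, 230.7]), (0.39, [255.9, 219.7])]
pt slot [(0.51, [255.8, 220.7])]
pt handle [(0.63, [344.6, 184.8]), (0.57, [255.3, 215.9]), (0.33, [399.2, 253.2])]
pt cleaner [(0.63, [257.1, 218.2])]
pt rest [(0.83, [431.3, 192.7]), (0.42, [294.0, 268.6])]
pt isolator_box [(0.72, [345.4, 214.5])]
```

View pics/top.png

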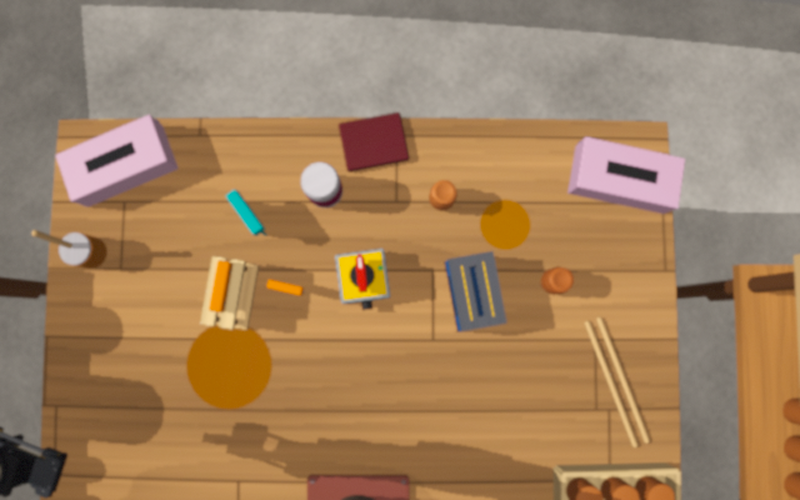

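View pics/scene.png

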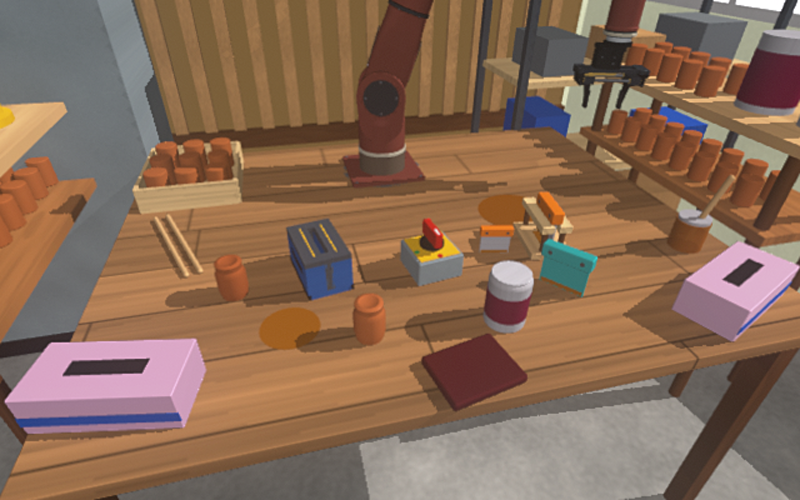

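The top view shows three candidates (640-px coordinates):
- Large orange scraper in the drip rest, at (176,228).
- Small orange scraper, at (228,230).
- Turquoise scraper, at (196,170).

The one meant is the orange one in the rest, since it is the larger of the two orange ones. Next I'll measure it and confirm it in a crop.

```bash
python3 - <<'E'
from h import *
p=capture('top');im=p['color'];save('crop',im[120:285,150:420],2.9)
hsv=cv2.cvtColor(im,cv2.COLOR_RGB2HSV)
def rect(mask,z,name):
    cs,_=cv2.findContours(mask.astype(np.uint8),cv2.RETR_EXTERNAL,cv2.CHAIN_APPROX_NONE)
    for c in sorted(cs,key=cv2.contourArea)[::-1][:2]:
        if cv2.contourArea(c)<20: continue
        X=onz(p,c.reshape(-1,2),z)[:,:2].astype(np.float32);(a,b),(w,h),an=cv2.minAreaRect(X)
        if w<h: an+=90; w,h=h,w
        print(name,'px',c.reshape(-1,2).mean(0).round(),'ctr',round(a,4),round(b,4),'size',round(w,3),round(h,3),'yaw',round((an+90)%180-90,1))
H,S,V=cv2.split(hsv)
rect((abs(H.astype(int)-15)<6)&(S>225)&(V>190),.122,'orange')
print(hsv[228,176],hsv[230,228],hsv[218,288],hsv[220,300])
rect(((H<5)|(H>175))&(S>190)&(V>120),.114,'red')
rect((abs(H.astype(int)-27)<5)&(S>180)&(V>120),.06,'yellow')
for n,z in(('cleaner',.095),('rest',.09),('cup_a',.088),('tin',.12)):
    for d in trace(p,n)[:2]:
        if d['p']>.4: rect(d['mask'],z,n+f" {d['p']:.2f}")
s=capture('scene')
for n,z,tp,sc in(('scraper',.02,(188.9,230.1),(432.1,186.6)),('slot',.095,(383.1,235.9),(255.8,220.7)),('handle',.096,(288.5,221.1),(344.6,184.8))):
    print(n,onz(p,tp,z).round(3),onz(s,sc,z).round(3))
E
```

```text
orange px [175. 229.] ctr 0.5378 0.2908 size 0.103 0.023 yaw -8.5
orange px [227. 229.] ctr 0.5365 0.1517 size 0.074 0.019 yaw 76.4
[ 18 255 241] [ 18 255 243] [  3 243 220] [ 23 255 178]
red px [289. 220.] ctr 0.5594 -0.011 size 0.048 0.021 yaw 6.3
yellow px [290. 221.] ctr 0.566 -0.0103 size 0.093 0.093 yaw -81.7
cleaner 0.61 px [380. 233.] ctr 0.5304 -0.2574 size 0.161 0.11 yaw 10.4
rest 0.62 px [181. 233.] ctr 0.5232 0.2765 size 0.149 0.106 yaw -9.1
cup_a 0.76 px [446. 224.] ctr 0.5534 -0.4395 size 0.07 0.058 yaw 90.0
cup_a 0.74 px [354. 156.] ctr 0.7434 -0.1877 size 0.071 0.06 yaw -18.6
tin 0.83 px [257. 148.] ctr 0.7576 0.0772 size 0.103 0.081 yaw 27.3
scraper [[0.539 0.281 0.02 ]] [[0.511 0.3   0.02 ]]
slot [[ 0.522 -0.266  0.095]] [[ 0.66  -0.268  0.095]]
handle [[ 0.561 -0.01   0.096]] [[ 0.553 -0.007  0.096]]
```

View pics/crop.png

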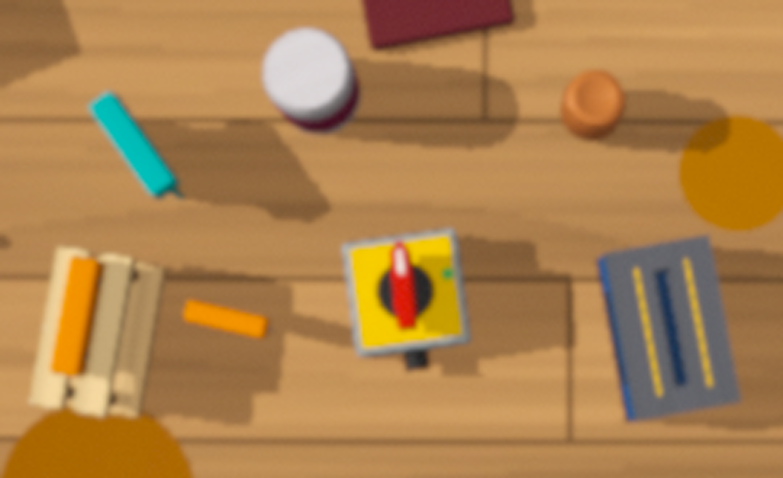

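The crop confirms it: the large orange scraper sits in the rest at crop (75,315). The small one lies beside it at (225,318), so I leave that alone. I'm moving above the rest.

Request:
send_rows([
  {"xyz": [0.02, -0.02, 0.03], "delta_rot": [0, 0, 5], "grip": 0.087},
  {"xyz": [0.05, -0.05, 0.04], "delta_rot": [0, 0, 10], "grip": 0.087},
  {"xyz": [0.08, -0.078, 0.04], "delta_rot": [0, 0, 10], "grip": 0.087},
  {"xyz": [0.11, -0.107, 0.04], "delta_rot": [0, 0, 10], "grip": 0.087},
  {"xyz": [0.138, -0.135, 0.04], "delta_rot": [0, 0, 10], "grip": 0.087},
])

```text
time_s: 2.02
eef_pos: [0.3456, 0.4799, 0.2631]
tcp_rot: [[-0.989, 0.148, 0.001], [0.148, 0.989, 0.001], [-0.0, 0.001, -1.0]]
contact_force: [1.2, 0.3, 0.0]
grip_width: 0.0873
finger_force: 0.0
```

Request:
send_rows([
  {"xyz": [0.028, -0.028, 0], "delta_rot": [0, 0, 0], "grip": 0.087},
  {"xyz": [0.056, -0.056, 0], "delta_rot": [0, 0, 0], "grip": 0.087},
  {"xyz": [0.084, -0.084, 0], "delta_rot": [0, 0, 0], "grip": 0.087},
  {"xyz": [0.112, -0.112, 0], "delta_rot": [0, 0, 0], "grip": 0.087},
  {"xyz": [0.14, -0.14, 0], "delta_rot": [0, 0, 0], "grip": 0.087},
])

```text
time_s: 2.43
eef_pos: [0.4853, 0.3398, 0.2629]
tcp_rot: [[-0.989, 0.148, 0.0], [0.148, 0.989, 0.0], [-0.0, 0.001, -1.0]]
contact_force: [0.7, 1.0, 0.1]
grip_width: 0.0873
finger_force: 0.0
```

Request:
send_rows([
  {"xyz": [0.027, -0.025, 0], "delta_rot": [0, 0, 0], "grip": 0.087},
  {"xyz": [0.054, -0.05, 0], "delta_rot": [0, 0, 0], "grip": 0.087},
  {"xyz": [0.054, -0.05, 0], "delta_rot": [0, 0, 0], "grip": 0.087},
  {"xyz": [0.054, -0.05, 0], "delta_rot": [0, 0, 0], "grip": 0.087},
  {"xyz": [0.054, -0.05, 0], "delta_rot": [0, 0, 0], "grip": 0.087},
])

```text
time_s: 2.85
eef_pos: [0.5378, 0.2919, 0.2624]
tcp_rot: [[-0.989, 0.148, -0.001], [0.148, 0.989, 0.0], [0.001, 0.0, -1.0]]
contact_force: [0.2, 0.8, -0.1]
grip_width: 0.0869
finger_force: 0.0
```

```bash
cat >> h.py <<'E'
def rect(p,mask,z,name,k=2):
    out=[]
    cs,_=cv2.findContours(mask.astype(np.uint8),cv2.RETR_EXTERNAL,cv2.CHAIN_APPROX_NONE)
    for c in sorted(cs,key=cv2.contourArea)[::-1][:k]:
        if cv2.contourArea(c)<20: continue
        X=onz(p,c.reshape(-1,2),z)[:,:2].astype(np.float32);(a,b),(w,h),an=cv2.minAreaRect(X)
        if w<h: an+=90; w,h=h,w
        print(name,'px',c.reshape(-1,2).mean(0).round(),'ctr',round(a,4),round(b,4),'size',round(w,4),round(h,4),'yaw',round((an+90)%180-90,1))
def hsv(p): return [a.astype(int) for a in cv2.split(cv2.cvtColor(p['color'],cv2.COLOR_RGB2HSV))]
def state():
    s=monitor.sense();R=np.array(s['tcp_rot']);print('t',round(s['time_s'],2),'tcp',np.round(s['eef_pos'],4),'yaw y',round(np.degrees(np.arctan2(R[1,1],R[0,1])),2),'z',R[:,2].round(3),'w',round(s['grip_width'],4),'F',np.round(s['contact_force'],1),'ff',s['finger_force'],'q7',round(s['q'][6],2))
E
python3 - <<'E'
from h import *
state();p=capture('wrist');save('w1',p['color']);H,S,V=hsv(p)
rect(p,(abs(H-18)<4)&(S>235)&(V>130),.122,'orange')
E
```

```text
t 2.85 tcp [0.5378 0.2919 0.2624] yaw y 81.51 z [-0.001  0.    -1.   ] w 0.0869 F [ 0.2  0.8 -0.1] ff 0.0 q7 0.91
```

View pics/w1.png

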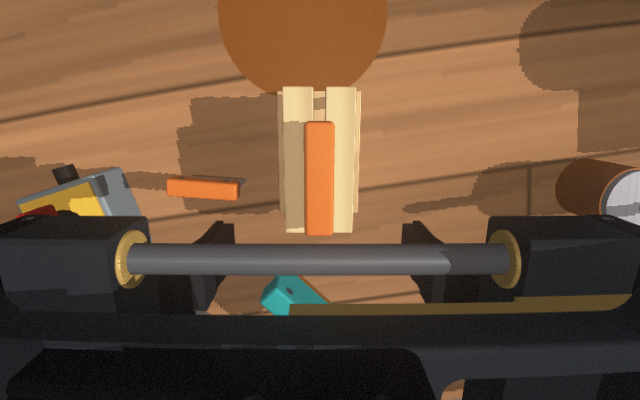

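The wrist view shows the orange handle at about (319,178) lying along the rest, fully visible and square to the fingers. I'll fit its centre.

```bash
python3 - <<'E'
from h import *
p=capture('wrist');H,S,V=hsv(p);print(H[180,320],S[180,320],V[180,320])
m=(H<14)&(S>200)&(V>190);m[:, :290]=0;m[:,345:]=0
rect(p,m,.122,'orange',1)
rect(p,m,.118,'orange',1)
E
```

```text
12 181 237
```

```bash
python3 - <<'E'
from h import *
p=capture('wrist');H,S,V=hsv(p)
m=(H<16)&(S>165)&(V>190);m[:, :290]=0;m[:,345:]=0;m[:112]=0
rect(p,m,.122,'orange',1)
o,d=ray(p,[[319,178]]);print(o.round(3))
E
```

```text
orange px [319. 179.] ctr 0.5361 0.2938 size 0.1074 0.0252 yaw -8.6
[0.472 0.302 0.425]
```

Request:
send_rows([
  {"xyz": [-0.002, 0.002, -0.04], "delta_rot": [0, 0, 0], "grip": 0.087},
  {"xyz": [-0.002, 0.002, -0.08], "delta_rot": [0, 0, 0], "grip": 0.087},
  {"xyz": [-0.002, 0.002, -0.115], "delta_rot": [0, 0, 0], "grip": 0.087},
  {"xyz": [-0.002, 0.002, -0.145], "delta_rot": [0, 0, 0], "grip": 0.087},
  {"xyz": [-0.002, 0.002, -0.166], "delta_rot": [0, 0, 0], "grip": 0.087},
])

```text
time_s: 3.42
eef_pos: [0.5339, 0.294, 0.0934]
tcp_rot: [[-0.989, 0.145, -0.003], [0.145, 0.989, -0.001], [0.003, -0.002, -1.0]]
contact_force: [-0.4, 0.1, 1.1]
grip_width: 0.0871
finger_force: 0.0
```

Request:
send_rows([
  {"xyz": [0, 0, 0], "delta_rot": [0, 0, 0], "grip": 0.05},
  {"xyz": [0, 0, 0], "delta_rot": [0, 0, 0], "grip": 0.03},
  {"xyz": [0, 0, 0], "delta_rot": [0, 0, 0], "grip": 0.015},
  {"xyz": [0, 0, 0], "delta_rot": [0, 0, 0], "grip": 0.015},
  {"xyz": [0, 0, 0], "delta_rot": [0, 0, 0], "grip": 0.015},
], squeeze=25)

```text
time_s: 3.83
eef_pos: [0.5371, 0.2942, 0.0985]
tcp_rot: [[-0.989, 0.148, 0.002], [0.148, 0.989, 0.002], [-0.002, 0.002, -1.0]]
contact_force: [0.1, -0.9, 0.7]
grip_width: 0.0613
finger_force: 0.0
```

Request:
send_rows([
  {"xyz": [0, 0, 0], "delta_rot": [0, 0, 0], "grip": 0.015},
  {"xyz": [0, 0, 0], "delta_rot": [0, 0, 0], "grip": 0.015},
  {"xyz": [0, 0, 0], "delta_rot": [0, 0, 0], "grip": 0.015},
  {"xyz": [0, 0, 0], "delta_rot": [0, 0, 0], "grip": 0.015},
  {"xyz": [0, 0, 0], "delta_rot": [0, 0, 0], "grip": 0.015},
])

```text
time_s: 4.25
eef_pos: [0.5362, 0.2934, 0.0966]
tcp_rot: [[-0.989, 0.148, 0.0], [0.148, 0.989, -0.0], [-0.0, 0.0, -1.0]]
contact_force: [-0.6, -0.2, 1.4]
grip_width: 0.0283
finger_force: 0.6
```

Request:
send_rows([
  {"xyz": [0, 0, 0], "delta_rot": [0, 0, 0], "grip": 0.015},
  {"xyz": [0, 0, 0], "delta_rot": [0, 0, 0], "grip": 0.015},
  {"xyz": [0, 0, 0.01], "delta_rot": [0, 0, 0], "grip": 0.015},
  {"xyz": [0, 0, 0.03], "delta_rot": [0, 0, 0], "grip": 0.015},
  {"xyz": [0, 0, 0.055], "delta_rot": [0, 0, 0], "grip": 0.015},
], squeeze=35)

```text
time_s: 4.67
eef_pos: [0.535, 0.2926, 0.1508]
tcp_rot: [[-0.989, 0.148, -0.003], [0.148, 0.989, -0.002], [0.003, -0.003, -1.0]]
contact_force: [0.4, 0.8, -3.0]
grip_width: 0.0277
finger_force: 35.0
```

Request:
send_rows([
  {"xyz": [0, 0, 0.025], "delta_rot": [0, 0, 0], "grip": 0.015},
  {"xyz": [0, 0, 0.05], "delta_rot": [0, 0, 0], "grip": 0.015},
  {"xyz": [0, 0, 0.075], "delta_rot": [0, 0, 0], "grip": 0.015},
  {"xyz": [0, 0, 0.1], "delta_rot": [0, 0, 0], "grip": 0.015},
  {"xyz": [0, 0, 0.1], "delta_rot": [0, 0, 0], "grip": 0.015},
])

```text
time_s: 5.08
eef_pos: [0.538, 0.2942, 0.2576]
tcp_rot: [[-0.989, 0.148, 0.006], [0.148, 0.989, 0.004], [-0.005, 0.005, -1.0]]
contact_force: [0.7, 0.7, -0.9]
grip_width: 0.0279
finger_force: 35.0
```

Request:
send_rows([
  {"xyz": [0, -0.03, 0], "delta_rot": [0, 0, 4], "grip": 0.015},
  {"xyz": [0, -0.06, 0], "delta_rot": [0, 0, 8], "grip": 0.015},
  {"xyz": [0, -0.09, 0], "delta_rot": [0, 0, 12], "grip": 0.015},
  {"xyz": [0, -0.12, 0], "delta_rot": [0, 0, 16], "grip": 0.015},
  {"xyz": [0, -0.15, 0], "delta_rot": [0, 0, 19], "grip": 0.015},
])

```text
time_s: 5.5
eef_pos: [0.5356, 0.1418, 0.2511]
tcp_rot: [[-0.983, -0.186, -0.001], [-0.186, 0.983, -0.0], [0.001, -0.0, -1.0]]
contact_force: [0.1, -0.3, -2.4]
grip_width: 0.0277
finger_force: 35.0
```

Request:
send_rows([
  {"xyz": [0, -0.035, 0], "delta_rot": [0, 0, 0], "grip": 0.015},
  {"xyz": [0, -0.07, 0], "delta_rot": [0, 0, 0], "grip": 0.015},
  {"xyz": [0, -0.105, 0], "delta_rot": [0, 0, 0], "grip": 0.015},
  {"xyz": [0, -0.14, 0], "delta_rot": [0, 0, 0], "grip": 0.015},
  {"xyz": [0, -0.17, 0], "delta_rot": [0, 0, 0], "grip": 0.015},
])

```text
time_s: 5.92
eef_pos: [0.5354, -0.0293, 0.2513]
tcp_rot: [[-0.983, -0.181, -0.001], [-0.181, 0.983, -0.0], [0.001, -0.0, -1.0]]
contact_force: [-0.0, -0.3, -2.7]
grip_width: 0.0277
finger_force: 35.0
```

```bash
python3 - <<'E'
from h import *
state()
p=capture('top');w=capture('wrist')
H,S,V=hsv(p)
m=np.zeros(H.shape,bool);m[200:272,352:412]=1
rect(p,m&(abs(H-25)<8)&(S>110)&(V>100),.095,'stripe',3)
G=V.copy();k=m&(V<75);k[:, :364]=0;k[:212]=0;k[262:]=0;k[:,400:]=0
rect(p,k,.095,'slotdark',2)
for n in('slot','cleaner'):
  for q,c in((p,'top'),(w,'wrist')):
    print(n,c,[(round(d['p'],2),(np.array(d['location'])*[640,400]).round(1).tolist(),onz(q,np.array(d['location'])*[640,400],.095 if n=='slot' else 0).round(4)) for d in pinpoint(q,n)[:2]])
a=p['color'][195:280,345:425];b=w['color']
cv2.imwrite('pics/c2.png',np.vstack([cv2.resize(a,(480,510//2*2)),])[...,::-1][:,:])
save('w2',b)
E
python3 - <<'E'
import cv2,numpy as np
a=cv2.imread('pics/c2.png');b=cv2.imread('pics/w2.png')
a=cv2.resize(a,(280,298));b=cv2.resize(b,(512,320))
c=np.zeros((320,792,3),np.uint8);c[:298,:280]=a;c[:,280:]=b;cv2.imwrite('pics/c3.png',c)
E
```

```text
t 5.92 tcp [ 0.5354 -0.0293  0.2513] yaw y 100.42 z [-0.001 -0.    -1.   ] w 0.0277 F [-0.  -0.3 -2.7] ff 34.9992317520082 q7 1.76
stripe px [373. 234.] ctr 0.5272 -0.238 size 0.1161 0.007 yaw 10.4
stripe px [390. 231.] ctr 0.5364 -0.2851 size 0.119 0.0068 yaw 10.4
slotdark px [385. 235.] ctr 0.5243 -0.2699 size 0.0885 0.0054 yaw 10.8
slot top [(0.92, [384.7, 234.0], array([[ 0.5269, -0.2702,  0.095 ]]))]
slot wrist [(0.62, [92.9, 133.7], array([[ 0.5282, -0.2595,  0.095 ]]))]
cleaner top [(0.68, [375.1, 233.4], array([[ 0.5327, -0.2552,  0.    ]]))]
cleaner wrist [(0.68, [143.2, 127.9], array([[ 0.5278, -0.2585,  0.    ]]))]
```

View pics/c3.png

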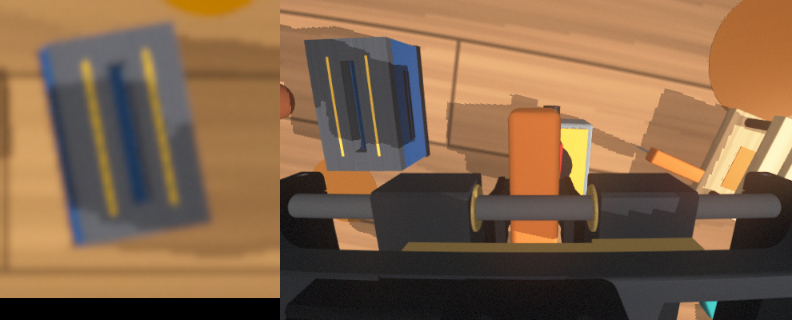

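Left crop (top view): two yellow stripes with the slot midway between them. Right (wrist): the same at full-picture (60..125, 75..195), and the scraper is held straight. Top stripes put the slot at (0.532,-0.262), yaw 10.4°. I'll approach, then measure again from nearby.

Request:
send_rows([
  {"xyz": [0, -0.035, 0], "delta_rot": [0, 0, 0], "grip": 0.015},
  {"xyz": [0, -0.07, 0], "delta_rot": [0, 0, 0], "grip": 0.015},
  {"xyz": [0, -0.105, 0], "delta_rot": [0, 0, 0], "grip": 0.015},
  {"xyz": [0, -0.14, 0], "delta_rot": [0, 0, 0], "grip": 0.015},
  {"xyz": [-0.001, -0.17, 0], "delta_rot": [0, 0, 0], "grip": 0.015},
])

```text
time_s: 6.63
eef_pos: [0.5353, -0.1973, 0.2514]
tcp_rot: [[-0.983, -0.184, -0.0], [-0.184, 0.983, -0.0], [0.0, -0.0, -1.0]]
contact_force: [0.2, -1.0, -3.0]
grip_width: 0.0276
finger_force: 35.0
```

Request:
send_rows([
  {"xyz": [-0.002, -0.03, 0], "delta_rot": [0, 0, 0], "grip": 0.015},
  {"xyz": [-0.003, -0.062, 0], "delta_rot": [0, 0, 0], "grip": 0.015},
  {"xyz": [-0.003, -0.062, 0], "delta_rot": [0, 0, 0], "grip": 0.015},
  {"xyz": [-0.003, -0.062, 0], "delta_rot": [0, 0, 0], "grip": 0.015},
  {"xyz": [-0.003, -0.062, 0], "delta_rot": [0, 0, 0], "grip": 0.015},
])

```text
time_s: 7.05
eef_pos: [0.5328, -0.2569, 0.2511]
tcp_rot: [[-0.983, -0.184, -0.001], [-0.184, 0.983, 0.001], [0.0, 0.001, -1.0]]
contact_force: [-0.0, 0.0, -3.3]
grip_width: 0.0277
finger_force: 35.0
```

```bash
python3 - <<'E'
from h import *
state()
w=capture('wrist');save('w3',w['color'],1.2)
H,S,V=hsv(w)
rect(w,(abs(H-24)<6)&(S>120)&(V>110)&(np.arange(400)[:,None]<245),.095,'stripe',6)
m=(H<16)&(S>150)&(V>150)&(np.arange(400)[:,None]<330);m[:,:270]=0;m[:,380:]=0
rect(w,m,.248-.19+.19+.019,'handle',2)
E
```

```text
t 7.05 tcp [ 0.5328 -0.2569  0.2511] yaw y 100.61 z [-0.001  0.001 -1.   ] w 0.0277 F [-0.   0.  -3.3] ff 34.99866689555347 q7 2.25
stripe px [529. 209.] ctr 0.5282 -0.038 size 0.0879 0.0334 yaw -81.5
stripe px [289. 126.] ctr 0.4878 -0.2934 size 0.0251 0.0028 yaw 9.6
stripe px [340. 124.] ctr 0.4765 -0.2458 size 0.0204 0.0028 yaw 11.4
stripe px [244. 238.] ctr 0.6066 -0.3196 size 0.0154 0.0058 yaw -9.8
handle px [318. 190.] ctr 0.5029 -0.2629 size 0.0503 0.0285 yaw 10.6
handle px [318. 290.] ctr 0.5518 -0.2538 size 0.0291 0.0149 yaw -79.5
```

View pics/w3.png

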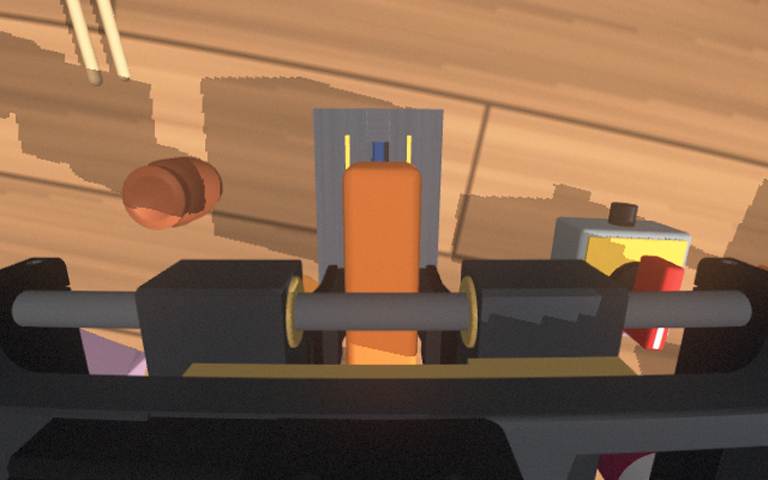

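The wrist view shows the handle lined up with the slot, with stripes at (289,126) and (340,124) in 640-px terms. The slot's near end is at (317,118) and the box's near edge at (315,92). I'll check the offset along the slot.

```bash
python3 - <<'E'
from h import *
w=capture('wrist');s=monitor.sense();t=s['eef_pos'][:2]
a=np.radians(10.4);u=np.array([np.cos(a),np.sin(a)]);n=np.array([-u[1],u[0]])
f=lambda uv,z:onz(w,uv,z)[0,:2]
for nm,uv,z,off in(('slot end',(317.5,118),.095,.055),('box edge',(315,91.5),.095,.08),('handle end top',(318,136),.2765,.055)):
    q=f(uv,z);print(nm,'centre along',round(q@u+off,4),'lat',round(q@n,4))
print('tcp',t@u,t@n)
E
```

```text
slot end centre along 0.474 lat -0.349
box edge centre along 0.4751 lat -0.3514
handle end top centre along 0.477 lat -0.3491
tcp 0.4779251717544125 -0.34838201755340753
```

Request:
send_rows([
  {"xyz": [-0.002, -0.0035, -0.02], "delta_rot": [0, 0, 0], "grip": 0.015},
  {"xyz": [-0.002, -0.0035, -0.045], "delta_rot": [0, 0, 0], "grip": 0.015},
  {"xyz": [-0.002, -0.0035, -0.065], "delta_rot": [0, 0, 0], "grip": 0.015},
  {"xyz": [-0.002, -0.0035, -0.07], "delta_rot": [0, 0, 0], "grip": 0.015},
  {"xyz": [-0.002, -0.0035, -0.07], "delta_rot": [0, 0, 0], "grip": 0.015},
])

```text
time_s: 7.57
eef_pos: [0.5298, -0.2603, 0.1803]
tcp_rot: [[-0.983, -0.184, -0.003], [-0.184, 0.983, 0.001], [0.002, 0.002, -1.0]]
contact_force: [-0.5, -0.3, -2.6]
grip_width: 0.0277
finger_force: 35.0
```

Request:
send_rows([
  {"xyz": [0, 0, -0.004], "delta_rot": [0, 0, 0], "grip": 0.015},
  {"xyz": [0, 0, -0.008], "delta_rot": [0, 0, 0], "grip": 0.015},
  {"xyz": [0, 0, -0.012], "delta_rot": [0, 0, 0], "grip": 0.015},
  {"xyz": [0, 0, -0.016], "delta_rot": [0, 0, 0], "grip": 0.015},
  {"xyz": [0, 0, -0.016], "delta_rot": [0, 0, 0], "grip": 0.015},
])

```text
time_s: 7.98
eef_pos: [0.53, -0.2619, 0.165]
tcp_rot: [[-0.983, -0.182, -0.0], [-0.182, 0.983, 0.0], [0.0, 0.0, -1.0]]
contact_force: [0.4, 0.0, -2.6]
grip_width: 0.0275
finger_force: 35.0
```

Request:
send_rows([
  {"xyz": [0, 0, -0.003], "delta_rot": [0, 0, 0], "grip": 0.015},
  {"xyz": [0, 0, -0.006], "delta_rot": [0, 0, 0], "grip": 0.015},
  {"xyz": [0, 0, -0.009], "delta_rot": [0, 0, 0], "grip": 0.015},
  {"xyz": [0, 0, -0.012], "delta_rot": [0, 0, 0], "grip": 0.015},
  {"xyz": [0, 0, -0.012], "delta_rot": [0, 0, 0], "grip": 0.015},
])

```text
time_s: 8.4
eef_pos: [0.5299, -0.2619, 0.1528]
tcp_rot: [[-0.983, -0.182, -0.001], [-0.182, 0.983, 0.0], [0.001, 0.0, -1.0]]
contact_force: [0.6, 0.4, -2.9]
grip_width: 0.0279
finger_force: 35.0
```

Now 19 mm in and below the flare, with no extra force. Continuing.

Request:
send_rows([
  {"xyz": [0, 0, -0.006], "delta_rot": [0, 0, 0], "grip": 0.015},
  {"xyz": [0, 0, -0.012], "delta_rot": [0, 0, 0], "grip": 0.015},
  {"xyz": [0, 0, -0.018], "delta_rot": [0, 0, 0], "grip": 0.015},
  {"xyz": [0, 0, -0.024], "delta_rot": [0, 0, 0], "grip": 0.015},
  {"xyz": [0, 0, -0.03], "delta_rot": [0, 0, 0], "grip": 0.015},
])

```text
time_s: 8.82
eef_pos: [0.5301, -0.2621, 0.1227]
tcp_rot: [[-0.983, -0.182, -0.0], [-0.182, 0.983, -0.0], [0.0, 0.0, -1.0]]
contact_force: [0.3, 0.4, -1.8]
grip_width: 0.0278
finger_force: 35.0
```

Request:
send_rows([
  {"xyz": [0, 0, -0.005], "delta_rot": [0, 0, 0], "grip": 0.015},
  {"xyz": [0, 0, -0.01], "delta_rot": [0, 0, 0], "grip": 0.015},
  {"xyz": [0, 0, -0.015], "delta_rot": [0, 0, 0], "grip": 0.015},
  {"xyz": [0, 0, -0.018], "delta_rot": [0, 0, 0], "grip": 0.015},
  {"xyz": [0, 0, -0.018], "delta_rot": [0, 0, 0], "grip": 0.015},
])

```text
time_s: 9.23
eef_pos: [0.5298, -0.2619, 0.1048]
tcp_rot: [[-0.983, -0.182, -0.001], [-0.182, 0.983, 0.0], [0.001, 0.0, -1.0]]
contact_force: [-0.7, 0.4, -2.3]
grip_width: 0.0278
finger_force: 35.0
```

Request:
send_rows([
  {"xyz": [0, 0, -0.001], "delta_rot": [0, 0, 0], "grip": 0.015},
  {"xyz": [0, 0, -0.002], "delta_rot": [0, 0, 0], "grip": 0.015},
  {"xyz": [0, 0, -0.003], "delta_rot": [0, 0, 0], "grip": 0.015},
  {"xyz": [0, 0, -0.004], "delta_rot": [0, 0, 0], "grip": 0.015},
  {"xyz": [0, 0, -0.004], "delta_rot": [0, 0, 0], "grip": 0.015},
])

```text
time_s: 9.65
eef_pos: [0.5303, -0.2622, 0.1016]
tcp_rot: [[-0.983, -0.182, 0.0], [-0.182, 0.983, -0.0], [-0.0, -0.0, -1.0]]
contact_force: [-0.2, 0.8, -2.3]
grip_width: 0.028
finger_force: 35.0
```

Request:
send_rows([
  {"xyz": [0, 0, -0.001], "delta_rot": [0, 0, 0], "grip": 0.015},
  {"xyz": [0, 0, -0.001], "delta_rot": [0, 0, 0], "grip": 0.015},
  {"xyz": [0, 0, -0.0015], "delta_rot": [0, 0, 0], "grip": 0.015},
])

```text
time_s: 9.9
eef_pos: [0.5304, -0.2621, 0.1015]
tcp_rot: [[-0.983, -0.182, 0.001], [-0.182, 0.983, 0.001], [-0.001, 0.0, -1.0]]
contact_force: [-7.6, 4.2, 17.5]
grip_width: 0.0277
finger_force: 35.0
```

Force rose at exactly the predicted height of 0.1015 m, so it is flush. Releasing and backing off.

Request:
send_rows([
  {"xyz": [0, 0, 0.001], "delta_rot": [0, 0, 0], "grip": 0.032},
  {"xyz": [0, 0, 0.001], "delta_rot": [0, 0, 0], "grip": 0.04},
  {"xyz": [0, 0, 0.001], "delta_rot": [0, 0, 0], "grip": 0.06},
  {"xyz": [0, 0, 0.001], "delta_rot": [0, 0, 0], "grip": 0.07},
  {"xyz": [0, 0, 0.001], "delta_rot": [0, 0, 0], "grip": 0.07},
])

```text
time_s: 10.32
eef_pos: [0.5302, -0.2621, 0.101]
tcp_rot: [[-0.983, -0.182, -0.0], [-0.182, 0.983, -0.0], [0.0, -0.0, -1.0]]
contact_force: [-0.8, 0.7, 0.4]
grip_width: 0.0509
finger_force: 0.0
```

Request:
send_rows([
  {"xyz": [0, 0, 0.02], "delta_rot": [0, 0, 0], "grip": 0.07},
  {"xyz": [0, 0, 0.05], "delta_rot": [0, 0, 0], "grip": 0.07},
  {"xyz": [0, 0, 0.08], "delta_rot": [0, 0, 0], "grip": 0.07},
  {"xyz": [0, 0, 0.11], "delta_rot": [0, 0, 0], "grip": 0.07},
  {"xyz": [0, 0, 0.12], "delta_rot": [0, 0, 0], "grip": 0.07},
])

```text
time_s: 10.73
eef_pos: [0.5316, -0.2631, 0.2254]
tcp_rot: [[-0.983, -0.182, 0.005], [-0.182, 0.983, -0.002], [-0.005, -0.002, -1.0]]
contact_force: [0.6, 0.5, 0.5]
grip_width: 0.0695
finger_force: 0.0
```

Request:
send_rows([
  {"xyz": [0, 0.035, 0], "delta_rot": [0, 0, 0], "grip": 0.07},
  {"xyz": [0.005, 0.07, 0], "delta_rot": [0, 0, 0], "grip": 0.07},
  {"xyz": [0.015, 0.105, 0], "delta_rot": [0, 0, 0], "grip": 0.07},
  {"xyz": [0.02, 0.14, 0], "delta_rot": [0, 0, 0], "grip": 0.07},
  {"xyz": [0.025, 0.175, 0], "delta_rot": [0, 0, 0], "grip": 0.07},
])

```text
time_s: 11.15
eef_pos: [0.5552, -0.0854, 0.2208]
tcp_rot: [[-0.983, -0.182, -0.0], [-0.182, 0.983, 0.0], [-0.0, 0.0, -1.0]]
contact_force: [0.7, -0.9, -0.2]
grip_width: 0.0696
finger_force: 0.0
```

```bash
python3 - <<'E'
from h import *
state()
w=capture('wrist');H,S,V=hsv(w)
p=capture('top');h,s,v=hsv(p)
m=(abs(h-18)<5)&(s>225)&(v>150);m[:,:340]=0;m[:,420:]=0
rect(p,m,.127,'orange top',1)
m=(H<16)&(S>160)&(V>150);m[:,320:]=0
rect(w,m,.127,'orange wrist',2)
m=((H<5)|(H>173))&(S>170)&(V>80)
rect(w,m,.114,'red wrist',3)
m=(abs(H-26)<5)&(S>120)&(V>100)
rect(w,m,.06,'yellow wrist',2)
m=((h<5)|(h>173))&(s>190)&(v>90);m[:,:260]=0;m[:,320:]=0;rect(p,m,.114,'red top',1)
save('w4',w['color'])
E
```

```text
t 11.15 tcp [ 0.5552 -0.0854  0.2208] yaw y 100.5 z [-0.  0. -1.] w 0.0696 F [ 0.7 -0.9 -0.2] ff 0.0 q7 1.91
orange top px [403. 180.] ctr 0.6718 -0.3141 size 0.1009 0.0919 yaw -1.2
orange wrist px [111. 115.] ctr 0.5288 -0.2537 size 0.1073 0.0413 yaw 10.4
orange wrist px [ 91. 212.] ctr 0.5979 -0.2671 size 0.0708 0.0244 yaw -72.1
red wrist px [406. 200.] ctr 0.5503 -0.0113 size 0.0478 0.0167 yaw 6.0
yellow wrist px [414. 184.] ctr 0.5605 0.0003 size 0.0909 0.0769 yaw 8.1
yellow wrist px [361. 236.] ctr 0.6056 -0.0307 size 0.0416 0.0169 yaw -77.7
```

View pics/w4.png

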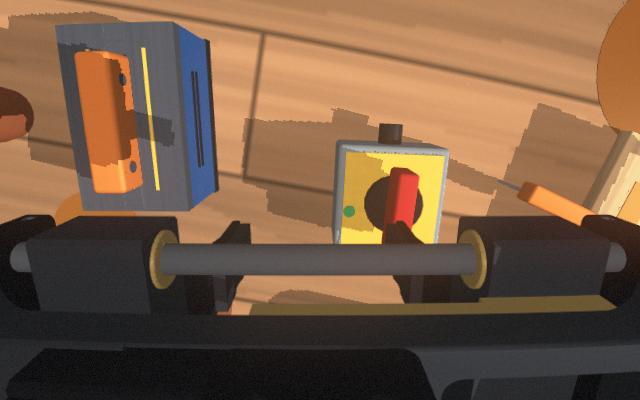

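The scraper sits home in the cleaner, with the orange handle flat on its top at (108,120). The red bar at (402,205) points at off. Axis is about (0.562,-0.011), bar yaw about 6°. Moving over it.

Request:
send_rows([
  {"xyz": [0.002, 0.025, 0], "delta_rot": [0, 0, -4], "grip": 0.07},
  {"xyz": [0.007, 0.05, 0], "delta_rot": [0, 0, -4.3], "grip": 0.07},
  {"xyz": [0.007, 0.0745, 0], "delta_rot": [0, 0, -4.3], "grip": 0.07},
  {"xyz": [0.007, 0.0745, -0.03], "delta_rot": [0, 0, -4.3], "grip": 0.07},
  {"xyz": [0.007, 0.0745, -0.06], "delta_rot": [0, 0, -4.3], "grip": 0.07},
])

```text
time_s: 11.67
eef_pos: [0.5635, -0.0108, 0.1613]
tcp_rot: [[-0.994, -0.111, 0.003], [-0.111, 0.994, 0.001], [-0.004, 0.001, -1.0]]
contact_force: [0.4, -1.1, -1.0]
grip_width: 0.0702
finger_force: 0.0
```

Request:
send_rows([
  {"xyz": [0, 0, 0], "delta_rot": [0, 0, 0], "grip": 0.07},
  {"xyz": [0, 0, 0], "delta_rot": [0, 0, 0], "grip": 0.07},
])

```text
time_s: 11.83
eef_pos: [0.5611, -0.0132, 0.1601]
tcp_rot: [[-0.994, -0.107, -0.003], [-0.107, 0.994, -0.001], [0.003, -0.001, -1.0]]
contact_force: [0.1, 0.5, 1.1]
grip_width: 0.0698
finger_force: 0.0
```

```bash
python3 - <<'E'
from h import *
state()
w=capture('wrist');H,S,V=hsv(w)
m=((H<5)|(H>173))&(S>170)&(V>80)
rect(w,m,.114,'red wrist',3);save('w5',w['color'])
E
```

```text
t 11.83 tcp [ 0.5611 -0.0132  0.1601] yaw y 96.17 z [-0.003 -0.001 -1.   ] w 0.0698 F [0.1 0.5 1.1] ff 0.0 q7 1.72
red wrist px [323. 204.] ctr 0.5538 -0.0108 size 0.0547 0.0173 yaw 6.2
```

View pics/w5.png

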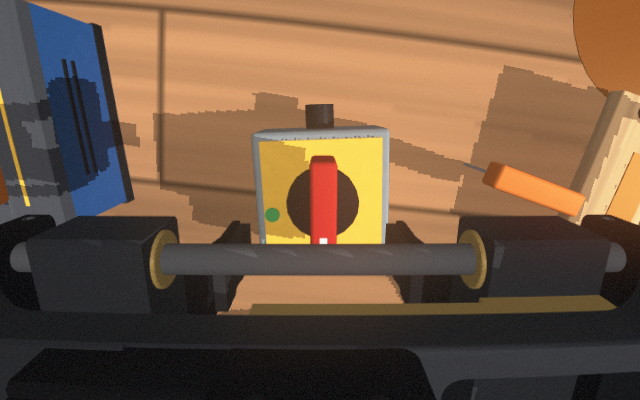

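The bar at (323,204) is centred between the fingers and parallel to them. The near end puts the axis at (0.564,-0.010). Small correction, descend, then grip.

Request:
send_rows([
  {"xyz": [0.003, 0.002, -0.02], "delta_rot": [0, 0, 0], "grip": 0.07},
  {"xyz": [0.003, 0.002, -0.045], "delta_rot": [0, 0, 0], "grip": 0.07},
  {"xyz": [0.003, 0.002, -0.065], "delta_rot": [0, 0, 0], "grip": 0.07},
  {"xyz": [0.003, 0.002, -0.08], "delta_rot": [0, 0, 0], "grip": 0.06},
  {"xyz": [0.003, 0.002, -0.08], "delta_rot": [0, 0, 0], "grip": 0.03},
])

```text
time_s: 12.3
eef_pos: [0.5646, -0.011, 0.0801]
tcp_rot: [[-0.994, -0.107, -0.002], [-0.107, 0.994, -0.0], [0.002, -0.0, -1.0]]
contact_force: [-0.5, -0.1, -0.6]
grip_width: 0.063
finger_force: 0.0
```

Request:
send_rows([
  {"xyz": [0, 0, 0], "delta_rot": [0, 0, 0], "grip": 0.01},
  {"xyz": [0, 0, 0], "delta_rot": [0, 0, 0], "grip": 0.01},
  {"xyz": [0, 0, 0], "delta_rot": [0, 0, 0], "grip": 0.01},
  {"xyz": [0, 0, 0], "delta_rot": [0, 0, 0], "grip": 0.01},
  {"xyz": [0, 0, 0], "delta_rot": [0, 0, 0], "grip": 0.01},
], squeeze=35)

```text
time_s: 12.72
eef_pos: [0.5658, -0.0106, 0.082]
tcp_rot: [[-0.994, -0.108, 0.001], [-0.108, 0.994, 0.0], [-0.002, 0.0, -1.0]]
contact_force: [-0.0, 1.0, -0.3]
grip_width: 0.0311
finger_force: 0.0
```

Request:
send_rows([
  {"xyz": [0, 0, 0], "delta_rot": [0, 0, 0], "grip": 0.01},
  {"xyz": [0, 0, 0], "delta_rot": [0, 0, 0], "grip": 0.01},
  {"xyz": [0, 0, 0], "delta_rot": [0, 0, 0], "grip": 0.01},
])

```text
time_s: 12.97
eef_pos: [0.5652, -0.0093, 0.0814]
tcp_rot: [[-0.994, -0.109, 0.0], [-0.109, 0.994, 0.001], [-0.0, 0.001, -1.0]]
contact_force: [-0.9, 4.6, 4.1]
grip_width: 0.018
finger_force: 35.0
```

Request:
send_rows([
  {"xyz": [0, 0, 0], "delta_rot": [0, 0, -6], "grip": 0.01},
  {"xyz": [0, 0, 0], "delta_rot": [0, 0, -12], "grip": 0.01},
  {"xyz": [0, 0, 0], "delta_rot": [0, 0, -18], "grip": 0.01},
  {"xyz": [0, 0, 0], "delta_rot": [0, 0, -24], "grip": 0.01},
  {"xyz": [0, 0, 0], "delta_rot": [0, 0, -30], "grip": 0.01},
])

```text
time_s: 13.38
eef_pos: [0.5652, -0.0098, 0.0814]
tcp_rot: [[-0.913, 0.407, -0.0], [0.407, 0.913, 0.001], [0.0, 0.001, -1.0]]
contact_force: [-1.9, 2.9, 3.9]
grip_width: 0.0179
finger_force: 35.0
```

Request:
send_rows([
  {"xyz": [0, 0, 0], "delta_rot": [0, 0, -6], "grip": 0.01},
  {"xyz": [0, 0, 0], "delta_rot": [0, 0, -12], "grip": 0.01},
  {"xyz": [0, 0, 0], "delta_rot": [0, 0, -18], "grip": 0.01},
  {"xyz": [0, 0, 0], "delta_rot": [0, 0, -24], "grip": 0.01},
  {"xyz": [0, 0, 0], "delta_rot": [0, 0, -30], "grip": 0.01},
])

```text
time_s: 13.8
eef_pos: [0.5649, -0.0101, 0.0814]
tcp_rot: [[-0.587, 0.81, -0.001], [0.81, 0.587, 0.001], [0.001, -0.0, -1.0]]
contact_force: [-3.8, 2.3, 6.1]
grip_width: 0.0177
finger_force: 35.0
```

Request:
send_rows([
  {"xyz": [0, 0, 0], "delta_rot": [0, 0, -3], "grip": 0.01},
  {"xyz": [0, 0, 0], "delta_rot": [0, 0, -6], "grip": 0.01},
  {"xyz": [0, 0, 0], "delta_rot": [0, 0, -9], "grip": 0.01},
  {"xyz": [0, 0, 0], "delta_rot": [0, 0, -11], "grip": 0.01},
  {"xyz": [0, 0, 0], "delta_rot": [0, 0, -11], "grip": 0.01},
])

```text
time_s: 14.22
eef_pos: [0.5648, -0.0102, 0.0814]
tcp_rot: [[-0.424, 0.906, -0.001], [0.906, 0.424, 0.001], [0.001, -0.001, -1.0]]
contact_force: [-4.7, 0.8, 6.9]
grip_width: 0.0179
finger_force: 35.0
```

```bash
python3 - <<'E'
from h import *
state();print(monitor.sense()['wrist_torque'])
E
```

```text
t 14.22 tcp [ 0.5648 -0.0102  0.0814] yaw y 25.09 z [-0.001  0.001 -1.   ] w 0.0179 F [-4.7  0.8  6.9] ff 35.00232232734561 q7 0.59
[ 0.37634021  0.95986747 -0.07919236]
```

Turned 71° with no stop felt yet. I'll go on in small steps.

Request:
send_rows([
  {"xyz": [0, 0, 0], "delta_rot": [0, 0, -1], "grip": 0.01},
  {"xyz": [0, 0, 0], "delta_rot": [0, 0, -2], "grip": 0.01},
  {"xyz": [0, 0, 0], "delta_rot": [0, 0, -3], "grip": 0.01},
  {"xyz": [0, 0, 0], "delta_rot": [0, 0, -3], "grip": 0.01},
  {"xyz": [0, 0, 0], "delta_rot": [0, 0, -3], "grip": 0.01},
])

```text
time_s: 14.63
eef_pos: [0.5648, -0.0102, 0.0814]
tcp_rot: [[-0.379, 0.925, -0.001], [0.925, 0.379, 0.0], [0.001, -0.001, -1.0]]
contact_force: [-5.2, 1.2, 7.5]
grip_width: 0.0178
finger_force: 35.0
```

```bash
python3 - <<'E'
from h import *
state();print(monitor.sense()['wrist_torque'])
E
```

```text
t 14.63 tcp [ 0.5648 -0.0102  0.0814] yaw y 22.29 z [-0.001  0.    -1.   ] w 0.0178 F [-5.2  1.2  7.5] ff 35.001750625669956 q7 0.55
[0.20868819 0.9996881  0.77146071]
```

Torque has risen to 0.77 N m against 0.12 N m friction, so the handle is at its stop. Releasing, retreating and checking.

Request:
send_rows([
  {"xyz": [0, 0, 0], "delta_rot": [0, 0, 0], "grip": 0.03},
  {"xyz": [0, 0, 0], "delta_rot": [0, 0, 0], "grip": 0.05},
  {"xyz": [0, 0, 0], "delta_rot": [0, 0, 0], "grip": 0.06},
  {"xyz": [0, 0, 0], "delta_rot": [0, 0, 0], "grip": 0.06},
  {"xyz": [0, 0, 0], "delta_rot": [0, 0, 0], "grip": 0.06},
])

```text
time_s: 15.05
eef_pos: [0.5652, -0.0108, 0.081]
tcp_rot: [[-0.378, 0.926, -0.0], [0.926, 0.378, -0.0], [-0.0, -0.0, -1.0]]
contact_force: [-0.5, -0.4, -0.3]
grip_width: 0.0434
finger_force: 0.0
```

Request:
send_rows([
  {"xyz": [0, 0, 0.03], "delta_rot": [0, 0, 0], "grip": 0.06},
  {"xyz": [0, 0, 0.06], "delta_rot": [0, 0, 0], "grip": 0.06},
  {"xyz": [0, 0, 0.09], "delta_rot": [0, 0, 0], "grip": 0.06},
  {"xyz": [0, 0, 0.12], "delta_rot": [0, 0, 0], "grip": 0.06},
  {"xyz": [0, 0, 0.15], "delta_rot": [0, 0, 0], "grip": 0.06},
])

```text
time_s: 15.47
eef_pos: [0.565, -0.0109, 0.2325]
tcp_rot: [[-0.377, 0.926, 0.0], [0.926, 0.377, -0.0], [-0.0, 0.0, -1.0]]
contact_force: [-0.1, 0.1, -0.5]
grip_width: 0.0595
finger_force: 0.0
```

Request:
send_rows([
  {"xyz": [-0.02, 0.03, 0.02], "delta_rot": [0, 0, 0], "grip": 0.06},
  {"xyz": [-0.04, 0.06, 0.02], "delta_rot": [0, 0, 0], "grip": 0.06},
  {"xyz": [-0.04, 0.06, 0.02], "delta_rot": [0, 0, 0], "grip": 0.06},
  {"xyz": [-0.04, 0.06, 0.02], "delta_rot": [0, 0, 0], "grip": 0.06},
  {"xyz": [-0.04, 0.06, 0.02], "delta_rot": [0, 0, 0], "grip": 0.06},
])

```text
time_s: 15.88
eef_pos: [0.5252, 0.0493, 0.251]
tcp_rot: [[-0.378, 0.926, 0.0], [0.926, 0.378, 0.0], [0.0, 0.0, -1.0]]
contact_force: [1.0, 0.8, -0.1]
grip_width: 0.0602
finger_force: 0.0
```

```bash
python3 - <<'E'
from h import *
state()
p=capture('scene');save('s2',p['color'][130:290,160:460],2.6)
w=capture('wrist');H,S,V=hsv(w)
rect(w,((H<5)|(H>173))&(S>170)&(V>80),.114,'red wrist',3)
E
```

```text
t 15.88 tcp [0.5252 0.0493 0.251 ] yaw y 22.23 z [ 0.  0. -1.] w 0.0602 F [ 1.   0.8 -0.1] ff 0.0 q7 0.26
red wrist px [332. 225.] ctr 0.5526 0.016 size 0.0374 0.0169 yaw -64.3
red wrist px [327. 281.] ctr 0.5717 -0.0399 size 0.0111 0.005 yaw -67.5
red wrist px [339. 280.] ctr 0.582 -0.0351 size 0.01 0.004 yaw -67.0
```

View pics/s2.png

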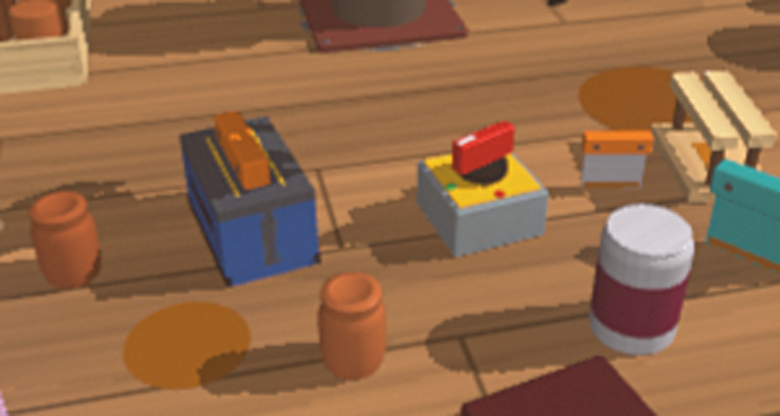

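The scraper is flush in the cleaner at crop (242,150), and the red bar's white mark points towards the green dot at (465,150). The cups and tin stand where they were. Handing in.

```bash
python3 -c "
from h import *
print(workorder.finish_job())"
```

```text
the job is handed in; nothing more can be done
None
```

The scraper is fully home in the cleaner, the isolator is turned on to its stop, and the cups and tin look undisturbed; I handed the job in at about 16 s, and no verdict was returned.

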